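# Read the oil dipstick of the print press

## Robot

A 6-joint arm with a two-finger parallel gripper is mounted at the origin on the work surface. World frame = base frame: x ahead of the robot, y to its left, z up, the work surface at z = 0. Lengths are in m, angles in rad, forces in N, time in s.
With the tool pointing down it reaches from about 0.3 to 0.875 m from the base axis. Payload 6.4 kg.
Tool frame: the origin (TCP) lies midway between the tips of the shut fingers; the grasp point (between the pads) lies 19 mm behind it (ctrl.pinch_z is the distance from the TCP to the grasp point, in m); z points along the fingers, y is the line along which they close (so a half turn about z gives the same grasp; the last joint's range is limited). The gripper opens to 85 mm and grips with 20 to 120 N. Pads are 22 mm wide; open, the fingers measure 114 mm over their backs; the gripper's body (76 mm by 85 mm) begins 54 mm behind the grasp point. The pads swing forward as they close: fully open they stand 13 mm farther back than shut.
Start: joints at [0.965, 0.181, 1.607, -0, 1.354, -0.206], TCP at [0.224, 0.53, 0.231] pointing down, gripper open.
Joint ranges: [-2.99, 2.99], [-0.89, 2.07], [0.3, 2.58], [-1.14, 4.28], [0, 2.63], [-3.12, 3.12]. Speed limits (rad/s): [2.57, 2.57, 3.01, 3.14, 3.14, 3.14].

## Interface

Orientations are given as a unit quaternion [w, x, y, z].
In Python, from bench import ctrl gives the robot as it stands.
- The arm moves only by the tool apply_moves, never from a script. Its argument "moves" is a list of rows, each an object with "jaw": the opening, from 0 (shut) to 1 (fully open); "offset": the shift along the tool's x, y, z in mm, a list of three; "rot": the turn, a rotation vector about the tool's x, y, z in degrees, a list of three. In form: [{"jaw": jaw, "offset": [dx, dy, dz], "rot": [ax, ay, az]}, ...]. A call has exactly 5 rows; each row shifts and turns the commanded pose from where the row before left it, along the tool's axes as they then stand; what a row does not reach is not made up. A row lasts 1/8 s, in which the tool goes at most 62.5 mm and 10.7 degrees, less where a joint would pass 70% of its speed; a pose out of reach is approached as far as the arm can. A call is refused whole if a number of a shift passes 62.5 or a number of a turn 10.7, either way. A call with a gripper value outside its range is refused whole. The fingers move at their own pace and stop on an object; the grip force is fixed at half the most. Time passes only in rows, so rows that do not move let the fingers close, or fill a call up. It gives the time, the measured TCP pose, the force, the opening and the grip force at its end, in the units of the state.
- ctrl.get_obs(): the state, without advancing time (a new reading comes with each control period).
- ctrl.camera(name): name is "scene" or "top" or "wrist"; returns (picture, depth): 420x560x3 uint8, red, green, blue; 420x560 float32, m along the optical axis (not along the pixel's ray), 0 where there is no reading.
- ctrl.camera_params(name): a dict with "K" (3x3 intrinsics, pixels), "cam_to_world" (4x4, takes a point from camera to world coordinates); the wrist camera has in their place "mount" (4x4, takes a point from camera to tool coordinates, whose origin is the TCP and whose axes are the flange's). Camera axes: x right, y down, z forward; pixel columns grow to the right and rows downward; lengths in m; the calibration is good to about 2 mm. The wrist camera is an equidistant fisheye: a pixel r from the principal point sees the ray r / f radians off the axis. A picture is of the moment at which its call begins: read the wrist's pose just before it. camera_params takes no time and is no camera call.
- ctrl.hand_in(): hands the job in; it is judged then, once.
Trained networks look in the newest picture that a camera, given by its name, has taken for a name from the list of things; names that differ only in an ending like _2 or _b are one class to them, and where a whole thing is asked for, a point or a joint stands for the part that bears it (a point fixed in the world has none). Each returns a list of dicts, best first, with "score" (0 to 1); they miss things now and then, are a little off and sometimes report something else, mostly with a low value. They report only what shows in the picture. A call takes as long as a camera call. They do not tell look-alikes from the thing itself.
- ctrl.outline_of(camera, target): "region" (420x560 bool, what is visible of it) and "position" ([column, row] in pixels, amid what is visible of it).
The state is a dict: "time_s": time; "q": joint angles; "dq": joint speeds; "joint_efforts": joint torques, N m; "eef_pos": TCP position; "eef_rot": TCP orientation; "wrist_force": force on the tool from outside, world axes, zero at the start; "torque": the same for the moment, N m; "opening": opening from 0.0 (shut) to 1.0 (fully open); "grasp_force": force on a finger pad.
Only numpy, scipy, OpenCV 4.12 (cv2) and the standard library are available. Lean on these libraries where they do the work, as an engineer would, in place of code of your own. Each camera call takes 0.05 s, during which the arm holds its last target. There are 200 camera calls.

## Task

Check the oil of the print press: lift the drip tray with the loose filler cap in it, carry it level and set it down under the mouth of the slanted dipstick tube, so that the mouth is over the tray's basin. Then take the dipstick from its rest, push it into the tube until its collar stops on the tube's mouth, draw it right out again and hold it level with its tip over the tray's basin, well clear above everything, for reading. Finish still holding the dipstick still like that; the cap stays in the tray, the tray stays under the tube, and everything else on the table is left where it is.

Things in the scene. Friction and masses are not known exactly. Their poses are not given: they have to be found in the camera images.
- oil_unit: fixed oil unit of the press: grey steel tank 160 (x) x 140 (y) x 158 mm tall with a motor lying on top (to 232 mm high). Origin: centre of its underside, on the table. A steel dipstick tube slants up and out of its +y face. Does not move during the job.
- tube: fixed straight steel dipstick tube, 120 mm long, 20 mm outside, bore 12 mm, with a funnel mouth (34 mm outside, 26 mm inside, narrowing to the bore over 16 mm). Its z axis runs along the tube, outwards from the mouth, 35 degrees above horizontal, towards the unit's +y; origin at the centre of the mouth's rim. It leaves the tank 100 mm above the table.
- mouth (a point): centre of the rim of the tube's mouth (same point and axes as the tube's origin), 169 mm above the table and 168 mm from the unit's origin along the unit's +y. The tube overhangs the tray's place, so a gripper that sets the tray down has to stay beside the mouth.
- tray: loose aluminium drip tray, about 0.35 kg: open basin 180 (x) x 110 (y) x 30 mm, walls and floor 4 mm, with an upright flat grip on its -x end. Origin: centre of the basin's underside; z up. At the start its +x end points roughly to the robot's right, the grip end to the robot's left.
- tray_grip (a point): place to pinch the tray's grip from above: an upright plate 12 mm thick (along the tray's x), 60 mm wide (along y), from the table to 85 mm high, at x = -96 mm in the tray's frame; this point lies on it 65 mm above the tray's underside.
- cap: loose black filler cap, 32 mm across, 18 mm tall, 40 g, standing in the tray's basin. Origin: centre of its underside.
- dipstick: dipstick along its x axis, 0.12 kg: steel rod 8 mm thick from x = 0 to the tip at +105 mm (last 10 mm tapered), steel collar 36 mm across from x = -8 to 0, wooden handle, 20 x 20 mm square (sides along y, z), from x = -8 to -98. Origin: centre of the collar face that stops on the mouth; fully home it is at the mouth, x opposite to the tube's z. Starts level in the rest, z up, axis 75 mm high.
- stick_grip (a point): middle of the free part of the dipstick's handle, on its axis at x = -42 mm; pinch here from above, across the handle's 20 mm width.
- tip (a point): the dipstick's tip, on its axis at x = +105 mm.
- rest: fixed wooden rest for the dipstick, 190 x 60 mm, with two notched uprights: one under the steel rod (70 mm before the collar) and one under the handle's end (86 mm behind the collar, cheeks to 79 mm high). Origin on the table right below the collar's face; its x axis is along the lying dipstick. Lift the dipstick straight up out of it.
- cup: bystander: white paper cup 80 mm across, 100 mm tall; origin under its centre. Leave alone.
- plate: bystander: carved wooden printing plate 150 x 100 x 7 mm, lying flat. Leave alone.
- strip: bystander: small carved wood strip 120 x 35 x 6 mm, lying flat. Leave alone.
- gouge: bystander: carving gouge with a wooden handle, 160 mm long, lying. Leave alone.
- tin: bystander: ink tin 68 mm across, 70 mm tall. Leave alone.
- stamp: bystander: wooden stamp 50 x 60 mm, 40 mm tall with its knob. Leave alone.
- brayer: bystander: ink roller (brayer) 110 mm wide, 150 mm long, 36 mm tall, lying. Leave alone.
Not all that is in view belongs to the job. What is shaped like the rest but orange is not meant.

How it is judged:
By the outcome, as a careful person would: the job done as asked, in the order asked, and still so for the second after the job is handed in, while the arm keeps its last pose, push and grip.
It also fails if it takes over 69 s, if anything falls off the work surface, if the arm or the gripper's body presses on something with over 40 N, if the wrist force passes 120 N, or if a joint passes its speed limit or range.

## Working session

There is one attempt and no reset: what is moved stays moved. The work goes in short steps, Python scripts to look and compute and a tool call to move; the robot and the scene stay as the last step left them, time stands still between calls to the robot, and variables do not carry over. Pictures are saved under pics/ and viewed, at most 10 in all, crops included, and the job is handed in when it is done.

Besides the shell and the picture viewer there is one more tool, called by a JSON object that holds its "method" and its "body", one argument or row to a line. apply_moves: Moves the arm, as the interface text tells. Its arguments: {"type":"object","properties":{"moves":{"type":"array"}},"required":["moves"]}

```bash
ls; mkdir -p pics
cat > h.py <<'E'
import numpy as np, cv2
from scipy.spatial.transform import Rotation as R
from bench import ctrl
def cloud(cam):
    pic,d=ctrl.camera(cam); p=ctrl.camera_params(cam); K=p["K"]
    v,u=np.mgrid[:420,:560]
    P=np.stack([(u-K[0,2])/K[0,0]*d,(v-K[1,2])/K[1,1]*d,d],-1)
    M=np.array(p["cam_to_world"]); W=P@M[:3,:3].T+M[:3,3]; W[d==0]=np.nan
    return pic,W
def save(n,pic): cv2.imwrite(f"pics/{n}.png",pic[:,:,::-1])
E
python3 - <<'E'
from h import *
print(ctrl.get_obs())
for c in("top","scene"):
    pic,W=cloud(c); save(c+"0",pic); np.save(c+"W.npy",W)
    for n in ["oil_unit","tube","tray","cap","dipstick","rest"]:
        for r in ctrl.outline_of(c,n)[:3]:
            m=r["region"]; w=W[m]; w=w[~np.isnan(w[:,0])]
            print(c,n,round(r["score"],2),np.round(r["position"]),m.sum(),np.round(np.median(w,0),3),np.round(np.percentile(w,[2,98],axis=0),3).tolist())
E
```

```text
pics
{'time_s': 0.0, 'q': array([ 9.64698414e-01,  1.81522338e-01,  1.60798307e+00,  3.05606750e-05,
        1.35380983e+00, -2.06303421e-01]), 'dq': array([-1.06300485e-03, -1.07314996e-04, -3.08035197e-04,  5.21229240e-04,
       -7.26702278e-04,  2.11605679e-05]), 'joint_efforts': array([ 1.12808357e-03, -4.44874334e+01, -3.51337624e+01, -3.40968222e-05,
        8.97373800e-03,  1.99079537e-06]), 'eef_pos': array([0.22346935, 0.52921278, 0.23040672]), 'eef_rot': array([-3.54020300e-04,  1.98571787e-01,  9.80085967e-01, -7.85311869e-04]), 'wrist_force': array([-0.3537979 ,  0.02650896,  1.13619345]), 'torque': array([ 0.0151421 ,  0.00158057, -0.03329424]), 'grasp_force': 0.0, 'opening': 0.9991292616494792}
top oil_unit 0.61 [465. 222.] 8193 [ 0.509 -0.308  0.157] [[0.442, -0.389, 0.004], [0.592, -0.172, 0.23]]
top tube 0.89 [404. 222.] 448 [ 0.513 -0.188  0.155] [[0.5, -0.248, 0.112], [0.527, -0.153, 0.179]]
top tray 0.66 [261. 257.] 3757 [0.448 0.114 0.004] [[0.388, 0.017, -0.0], [0.509, 0.197, 0.084]]
top tray 0.52 [212. 182.] 637 [0.61  0.224 0.083] [[0.599, 0.114, 0.012], [0.6
[... 825 characters left out ...]
 tube 0.88 [186. 172.] 347 [ 0.519 -0.187  0.155] [[0.497, -0.256, 0.082], [0.527, -0.156, 0.181]]
scene tray 0.92 [315. 228.] 3407 [0.446 0.112 0.007] [[0.382, 0.012, 0.002], [0.516, 0.202, 0.086]]
scene cap 0.48 [305. 222.] 171 [0.436 0.086 0.022] [[0.413, 0.069, 0.004], [0.448, 0.1, 0.026]]
scene dipstick 0.89 [336. 294.] 775 [0.616 0.229 0.085] [[0.604, 0.108, 0.069], [0.628, 0.29, 0.093]]
scene rest 0.59 [228. 146.] 1458 [ 0.295 -0.216  0.015] [[0.235, -0.303, 0.001], [0.325, -0.122, 0.082]]
scene rest 0.58 [321. 302.] 2056 [0.623 0.196 0.014] [[0.588, 0.111, 0.005], [0.645, 0.291, 0.082]]
scene rest 0.52 [430. 326.] 1755 [0.564 0.429 0.029] [[0.52, 0.382, 0.002], [0.626, 0.528, 0.038]]
```

View pics/top0.png

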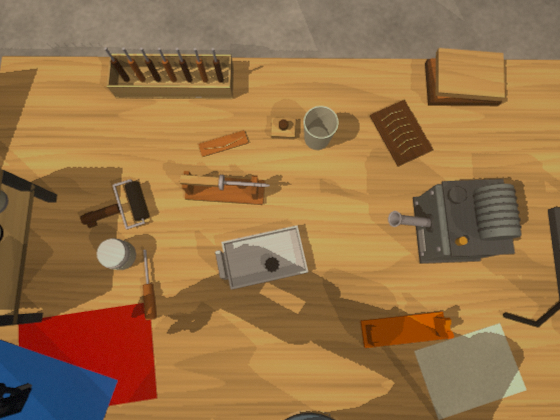

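View pics/scene0.png

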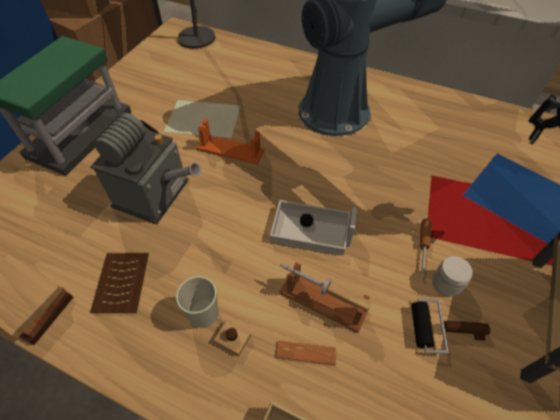

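The top view shows the tray at (261,257) with its grip end at (221,264) and the cap at (271,264). The dipstick lies in the brown rest at (225,187), handle on the left and collar at (222,183). The tube mouth is at (396,219).

Possible mix-ups:
- **Rest:** the orange rest at (405,330) is empty and is the decoy.
- **Dipstick:** the gouge at (149,285) and the strip at (223,143) are similar in shape.
- **Tray:** only the one at (261,257).

I choose the brown rest and the tray at (261,257). Next I measure them and check in one crop.

Run:
```python
from h import *
pic=cv2.imread("pics/top0.png"); cv2.imwrite("pics/crop.png",cv2.resize(pic[150:300,170:440],None,fx=2.9,fy=2.9,interpolation=cv2.INTER_CUBIC))
def rect(P,n):
    r=cv2.minAreaRect((P[:,:2]*1000).astype(np.float32)); print(n,len(P),np.round(r[0],1),np.round(r[1],1),round(r[2],1), "z",np.round(np.percentile(P[:,2],[5,50,95]),3))
for c in("top","scene"):
    W=np.load(c+"W.npy").reshape(-1,3); W=W[~np.isnan(W[:,0])]
    def box(x0,x1,y0,y1,z0,z1): return W[(W[:,0]>x0)&(W[:,0]<x1)&(W[:,1]>y0)&(W[:,1]<y1)&(W[:,2]>z0)&(W[:,2]<z1)]
    print(c)
    rect(box(.37,.53,0,.23,.022,.034),"rim")
    rect(box(.37,.53,.15,.23,.06,.1),"grip")
    rect(box(.42,.62,-.42,-.22,.151,.165),"tanktop")
    rect(box(.57,.66,.17,.32,.08,.1),"handle")
    rect(box(.57,.66,.05,.17,.065,.1),"rod")
    rect(box(.57,.66,.05,.32,.004,.016),"restbase")
    t=box(.49,.54,-.19,-.12,.12,.2); rect(t,"mouth")
    rect(box(.40,.46,.06,.12,.014,.024),"cap")
    s=box(.48,.55,-.235,-.19,.09,.16); m=s.mean(0); print("tubeaxis",m,np.linalg.svd(s-m)[2][0])
```

```text
top
rim 555 [446.7 108.1] [110.2 189.6] 12.7 z [0.023 0.029 0.032]
grip 187 [426.  196.8] [59.3 12.6] 13.1 z [0.067 0.084 0.087]
tanktop 2728 [ 519.9 -330. ] [156.4 136.6] 2.6 z [0.154 0.157 0.16 ]
handle 418 [610.2 234.3] [123.5  39.4] 83.2 z [0.081 0.085 0.091]
rod 200 [604.3 130.1] [38.5 69.8] 19.7 z [0.074 0.078 0.083]
restbase 1214 [617.2 184.8] [ 84.6 261.9] 0.8 z [0.008 0.012 0.014]
mouth 236 [ 513.6 -170.4] [31.3 38.5] 4.3 z [0.154 0.16  0.179]
cap 153 [422.8  84.5] [50.6 32.1] 8.5 z [0.017 0.021 0.023]
tubeaxis [ 0.51278257 -0.21229492  0.14051335] [-0.01899255  0.80317054  0.59544636]
scene
rim 746 [445.7 106.9] [115.7 191.8] 13.0 z [0.023 0.029 0.033]
grip 154 [428.1 195.1] [60.9 11.9] 13.3 z [0.064 0.086 0.088]
tanktop 1684 [ 520.3 -329.2] [157.7 141.6] 1.8 z [0.152 0.16  0.162]
handle 560 [613.4 232.2] [121.6  40.1] 84.8 z [0.081 0.086 0.091]
rod 248 [607.4 130.8] [37.6 71.5] 20.7 z [0.071 0.08  0.084]
restbase 1776 [615.9 184.9] [ 88. 267.] 0.3 z [0.005 0.013 0.015]
mouth 183 [ 511.  -170.4] [36.9 30.8] 78.8 z [0.155 0.164 0.181]
cap 125 [423.5  82.3] [50.5 33. ] 13.7 z [0.015 0.022 0.024]
tubeaxis [ 0.52069656 -0.21263246  0.13991247] [ 0.03544113 -0.7850509  -0.61841654]
```

View pics/crop.png

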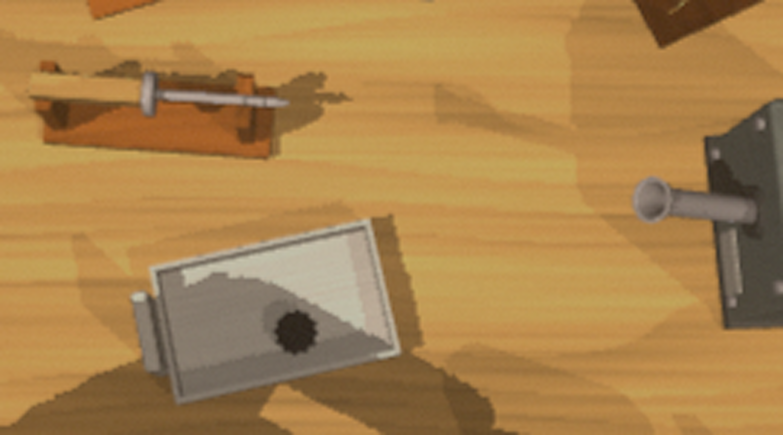

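The crop confirms the choice: the dipstick lies in the brown rest, the tray has its grip at the left end with the cap in the basin, and the tube mouth is at the right. I go above the tray grip now.

```bash
cat >> h.py <<'E'
def Rot(q): return R.from_quat([q[1],q[2],q[3],q[0]])
def tool(zdir,ydir):
    z=np.array(zdir,float); z/=np.linalg.norm(z); y=np.array(ydir,float); y-=z*(y@z); y/=np.linalg.norm(y)
    return R.from_matrix(np.stack([np.cross(y,z),y,z],1))
def plan(tp,TR,n,jaw,start=None):
    o=ctrl.get_obs(); p,r=(o["eef_pos"],Rot(o["eef_rot"])) if start is None else start
    p0=np.array(p); r0=r; rv=(r0.inv()*TR).as_rotvec(); tp=np.array(tp)
    print("now",np.round(p0,4),"q",np.round(o["q"],2),"F",np.round(o["wrist_force"],1),"open",round(o["opening"],3),"t",round(o["time_s"],2),"turn",np.round(np.degrees(rv),1))
    p,r=p0.copy(),r0
    for i in range(1,n+1):
        off=np.round(r.inv().apply(p0+(tp-p0)*i/n-p)*1000); ro=np.round(np.degrees((r.inv()*(r0*R.from_rotvec(rv*i/n))).as_rotvec()),1)
        p=p+r.apply(off/1000); r=r*R.from_rotvec(np.radians(ro))
        print('{"jaw":%g,"offset":%s,"rot":%s}'%(jaw,off.astype(int).tolist(),ro.tolist()), "" if i%5 else "\n")
    return p,r
E
python3 - <<'E'
from h import *
T=tool([0,0,-1],[-.22,.975,0])
s=plan([.427,.196,.15],T,10,1)
plan([.427,.196,.046],T,5,1,s)
E
```

```text
now [0.2238 0.5297 0.2313] q [ 0.96  0.18  1.61  0.    1.35 -0.21] F [-0.2 -0.9  0.4] open 1.004 t 0.7 turn [  0.    0.  -35.6]
{"jaw":1,"offset":[-32, -23, 8],"rot":[0.0, 0.0, -3.6]} 
{"jaw":1,"offset":[-30, -25, 8],"rot":[0.0, 0.0, -3.5]} 
{"jaw":1,"offset":[-29, -26, 8],"rot":[0.0, 0.0, -3.6]} 
{"jaw":1,"offset":[-27, -28, 9],"rot":[0.0, 0.0, -3.5]} 
{"jaw":1,"offset":[-25, -30, 8],"rot":[0.0, 0.0, -3.6]} 

{"jaw":1,"offset":[-23, -32, 8],"rot":[0.0, 0.0, -3.6]} 
{"jaw":1,"offset":[-21, -33, 8],"rot":[0.0, 0.0, -3.5]} 
{"jaw":1,"offset":[-19, -34, 8],"rot":[0.0, 0.0, -3.6]} 
{"jaw":1,"offset":[-17, -35, 8],"rot":[0.0, 0.0, -3.6]} 
{"jaw":1,"offset":[-15, -36, 8],"rot":[0.0, 0.0, -3.5]} 

now [0.4271 0.196  0.1503] q [ 0.96  0.18  1.61  0.    1.35 -0.21] F [-0.2 -0.9  0.4] open 1.004 t 0.7 turn [ 0.  0. -0.]
{"jaw":1,"offset":[0, 0, 21],"rot":[0.0, 0.0, -0.0]} 
{"jaw":1,"offset":[0, 0, 21],"rot":[0.0, 0.0, -0.0]} 
{"jaw":1,"offset":[0, 0, 21],"rot":[0.0, 0.0, -0.0]} 
{"jaw":1,"offset":[0, 0, 20],"rot":[0.0, 0.0, -0.0]} 
{"jaw":1,"offset":[0, 0, 21],"rot":[0.0, 0.0, -0.0]}
```

{"method": "apply_moves", "body": {
  "moves": [
    {"jaw":1,"offset":[-32,-23,8],"rot":[0,0,-3.6]},
    {"jaw":1,"offset":[-30,-25,8],"rot":[0,0,-3.5]},
    {"jaw":1,"offset":[-29,-26,8],"rot":[0,0,-3.6]},
    {"jaw":1,"offset":[-27,-28,9],"rot":[0,0,-3.5]},
    {"jaw":1,"offset":[-25,-30,8],"rot":[0,0,-3.6]}
  ]
}}

```text
time_s: 1.32
eef_pos: [0.3264, 0.3621, 0.1902]
eef_rot: [0.0, 0.043, 0.999, 0.0]
wrist_force: [-0.4, -0.3, 0.1]
opening: 1.001
grasp_force: 0.0
```

{"method": "apply_moves", "body": {
  "moves": [
    {"jaw":1,"offset":[-23,-32,8],"rot":[0,0,-3.6]},
    {"jaw":1,"offset":[-21,-33,8],"rot":[0,0,-3.5]},
    {"jaw":1,"offset":[-19,-34,8],"rot":[0,0,-3.6]},
    {"jaw":1,"offset":[-17,-35,8],"rot":[0,0,-3.6]},
    {"jaw":1,"offset":[-15,-36,8],"rot":[0,0,-3.5]}
  ]
}}

```text
time_s: 1.95
eef_pos: [0.4278, 0.1949, 0.1503]
eef_rot: [0.0, -0.112, 0.994, 0.0]
wrist_force: [-0.1, -0.1, 0.2]
opening: 0.995
grasp_force: 0.0
```

Run:
```python
from h import *
pic,d=ctrl.camera("wrist"); save("w1",pic)
T=tool([0,0,-1],[-.22,.975,0])
plan([.427,.196,.046],T,5,1)
```

```text
now [0.4296 0.1916 0.1495] q [ 0.17  0.04  1.94 -0.    1.16 -1.63] F [ 2.  -4.  -0.7] open 1.001 t 2.0 turn [-0.1  0.   0.1]
{"jaw":1,"offset":[0, 1, 21],"rot":[-0.0, 0.0, 0.0]} 
{"jaw":1,"offset":[1, 1, 20],"rot":[-0.1, 0.0, 0.1]} 
{"jaw":1,"offset":[0, 1, 21],"rot":[0.0, 0.0, -0.0]} 
{"jaw":1,"offset":[0, 1, 21],"rot":[-0.0, 0.0, 0.0]} 
{"jaw":1,"offset":[1, 1, 21],"rot":[-0.0, 0.0, 0.0]}
```

View pics/w1.png

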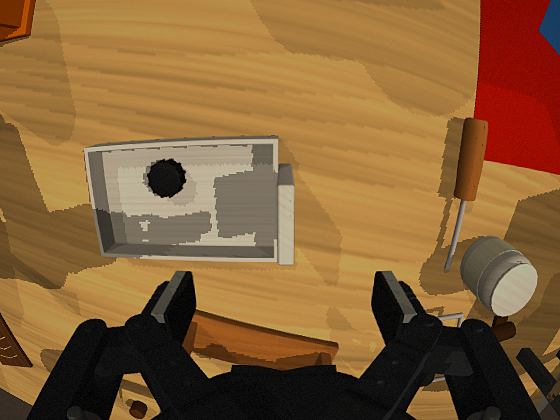

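The wrist view shows the grip plate at (287,213), centred between the fingers, and the cap at (166,178) in the basin. I descend and grip.

{"method": "apply_moves", "body": {
  "moves": [
    {"jaw":1,"offset":[0,0,21],"rot":[0,0,0]},
    {"jaw":1,"offset":[0,0,21],"rot":[0,0,0]},
    {"jaw":1,"offset":[0,0,21],"rot":[0,0,0]},
    {"jaw":1,"offset":[0,0,21],"rot":[0,0,0]},
    {"jaw":1,"offset":[0,0,20],"rot":[0,0,0]}
  ]
}}

```text
time_s: 2.62
eef_pos: [0.4271, 0.1961, 0.0458]
eef_rot: [0.0, -0.11, 0.994, 0.0]
wrist_force: [0.0, 0.1, 1.2]
opening: 1.0
grasp_force: 0.0
```

{"method": "apply_moves", "body": {
  "moves": [
    {"jaw":1,"offset":[0,0,0],"rot":[0,0,0]},
    {"jaw":0.6,"offset":[0,0,0],"rot":[0,0,0]},
    {"jaw":0.3,"offset":[0,0,0],"rot":[0,0,0]},
    {"jaw":0,"offset":[0,0,0],"rot":[0,0,0]},
    {"jaw":0,"offset":[0,0,0],"rot":[0,0,0]}
  ]
}}

```text
time_s: 3.25
eef_pos: [0.4274, 0.196, 0.0467]
eef_rot: [0.0, -0.111, 0.994, 0.0]
wrist_force: [-0.9, -0.4, -0.4]
opening: 0.144
grasp_force: 0.0
```

{"method": "apply_moves", "body": {
  "moves": [
    {"jaw":0,"offset":[0,0,0],"rot":[0,0,0]},
    {"jaw":0,"offset":[0,0,0],"rot":[0,0,0]},
    {"jaw":0,"offset":[0,0,0],"rot":[0,0,0]},
    {"jaw":0,"offset":[0,0,0],"rot":[0,0,0]},
    {"jaw":0,"offset":[0,0,0],"rot":[0,0,0]}
  ]
}}

```text
time_s: 3.88
eef_pos: [0.4274, 0.1962, 0.0468]
eef_rot: [0.0, -0.111, 0.994, 0.0]
wrist_force: [-0.5, 0.7, 6.1]
opening: 0.134
grasp_force: 59.4
```

Run:
```python
from h import *
o=ctrl.get_obs(); print(o["eef_pos"],o["grasp_force"],o["opening"],o["wrist_force"])
T=tool([0,0,-1],[-.22,.975,0]); T2=tool([0,0,-1],[-.04,1,0])
s=plan([.427,.196,.076],T,5,0,(np.array([.427,.196,.046]),T))
plan([.509,-.042,.076],T2,15,0,s)
```

```text
[0.42742047 0.19615558 0.04677398] 59.36427712440491 0.13433095593807448 [-0.47297432  0.67671162  6.07026082]
now [0.427 0.196 0.046] q [ 0.18  0.21  2.    0.    0.93 -1.62] F [-0.5  0.7  6.1] open 0.134 t 3.88 turn [0. 0. 0.]
{"jaw":0,"offset":[0, 0, -6],"rot":[0.0, 0.0, -0.0]} 
{"jaw":0,"offset":[0, 0, -6],"rot":[0.0, 0.0, 0.0]} 
{"jaw":0,"offset":[0, 0, -6],"rot":[0.0, 0.0, 0.0]} 
{"jaw":0,"offset":[0, 0, -6],"rot":[0.0, 0.0, 0.0]} 
{"jaw":0,"offset":[0, 0, -6],"rot":[0.0, 0.0, 0.0]} 

now [0.427 0.196 0.076] q [ 0.18  0.21  2.    0.    0.93 -1.62] F [-0.5  0.7  6.1] open 0.134 t 3.88 turn [ 0.   0.  10.4]
{"jaw":0,"offset":[-2, -17, 0],"rot":[0.0, 0.0, 0.7]} 
{"jaw":0,"offset":[-2, -16, 0],"rot":[0.0, 0.0, 0.7]} 
{"jaw":0,"offset":[-2, -17, 0],"rot":[0.0, 0.0, 0.7]} 
{"jaw":0,"offset":[-3, -17, 0],"rot":[0.0, 0.0, 0.7]} 
{"jaw":0,"offset":[-2, -16, 0],"rot":[0.0, 0.0, 0.7]} 

{"jaw":0,"offset":[-3, -17, 0],"rot":[0.0, 0.0, 0.7]} 
{"jaw":0,"offset":[-3, -16, 0],"rot":[0.0, 0.0, 0.7]} 
{"jaw":0,"offset":[-3, -17, 0],"rot":[0.0, 0.0, 0.7]} 
{"jaw":0,"offset":[-4, -16, 0],"rot":[0.0, 0.0, 0.7]} 
{"jaw":0,"offset":[-4, -16, 0],"rot":[0.0, 0.0, 0.6]} 

{"jaw":0,"offset":[-3, -17, 0],"rot":[0.0, 0.0, 0.7]} 
{"jaw":0,"offset":[-4, -16, 0],"rot":[0.0, 0.0, 0.7]} 
{"jaw":0,"offset":[-5, -16, 0],"rot":[0.0, 0.0, 0.7]} 
{"jaw":0,"offset":[-4, -16, 0],"rot":[0.0, 0.0, 0.7]} 
{"jaw":0,"offset":[-5, -17, 0],"rot":[0.0, 0.0, 0.7]}
```

{"method": "apply_moves", "body": {
  "moves": [
    {"jaw":0,"offset":[0,0,-4],"rot":[0,0,0]},
    {"jaw":0,"offset":[0,0,-7],"rot":[0,0,0]},
    {"jaw":0,"offset":[0,0,-8],"rot":[0,0,0]},
    {"jaw":0,"offset":[0,0,-7],"rot":[0,0,0]},
    {"jaw":0,"offset":[0,0,-4],"rot":[0,0,0]}
  ]
}}

```text
time_s: 4.5
eef_pos: [0.4274, 0.1961, 0.077]
eef_rot: [0.0, -0.111, 0.994, 0.0]
wrist_force: [0.4, -0.1, -5.0]
opening: 0.133
grasp_force: 58.5
```

```bash
cat >> h.py <<'E'
def trayz():
    for c in("top","scene"):
        pic,W=cloud(c); rr=ctrl.outline_of(c,"tray")
        if not rr: continue
        P=W[rr[0]["region"]]; P=P[~np.isnan(P[:,0])]
        rect=cv2.minAreaRect((P[:,:2]*1000).astype(np.float32))
        # floor plane: lowest-band robust fit
        f=P[P[:,2]<np.percentile(P[:,2],50)+.004]; f=f[f[:,2]>np.percentile(P[:,2],15)]
        A=np.c_[f[:,:2]-f[:,:2].mean(0),np.ones(len(f))]; k=np.linalg.lstsq(A,f[:,2],rcond=None)[0]
        k2=ctrl.outline_of(c,"cap")
        cp=[np.round(np.nanmedian(W[r["region"]],0),3).tolist()+[round(r["score"],2)] for r in k2[:2]]
        print(c,"tray",np.round(rect[0],1),np.round(rect[1],1),round(rect[2],1),"slope",np.round(k,3),"cap",cp)
    return pic
E
python3 - <<'E'
from h import *
trayz(); o=ctrl.get_obs(); print(o["eef_pos"],o["wrist_force"],o["torque"])
E
```

```text
scene tray [422.3 105.1] [162.5 197.5] 12.8 slope [0.    0.001 0.036] cap [[0.436, 0.087, 0.052, 0.53]]
[0.42687867 0.19594117 0.07611146] [-0.42331457 -0.8341124  -4.28329366] [0.30253073 0.07194807 0.02291108]
```

Lifted 30 mm and level. I carry it with a slow start and stop.

{"method": "apply_moves", "body": {
  "moves": [
    {"jaw":0,"offset":[-1,-5,0],"rot":[0,0,0.2]},
    {"jaw":0,"offset":[-1,-10,0],"rot":[0,0,0.4]},
    {"jaw":0,"offset":[-2,-15,0],"rot":[0,0,0.7]},
    {"jaw":0,"offset":[-3,-17,0],"rot":[0,0,0.8]},
    {"jaw":0,"offset":[-3,-18,0],"rot":[0,0,0.8]}
  ]
}}

```text
time_s: 5.38
eef_pos: [0.4505, 0.1328, 0.0763]
eef_rot: [0.0, -0.085, 0.996, -0.0]
wrist_force: [-0.1, 0.4, -4.4]
opening: 0.131
grasp_force: 58.6
```

{"method": "apply_moves", "body": {
  "moves": [
    {"jaw":0,"offset":[-3,-18,0],"rot":[0,0,0.8]},
    {"jaw":0,"offset":[-3,-18,0],"rot":[0,0,0.8]},
    {"jaw":0,"offset":[-3,-18,0],"rot":[0,0,0.8]},
    {"jaw":0,"offset":[-4,-18,0],"rot":[0,0,0.8]},
    {"jaw":0,"offset":[-4,-18,0],"rot":[0,0,0.8]}
  ]
}}

```text
time_s: 6.0
eef_pos: [0.48, 0.0463, 0.0763]
eef_rot: [0.0, -0.05, 0.999, -0.0]
wrist_force: [0.1, -0.5, -3.7]
opening: 0.131
grasp_force: 58.6
```

{"method": "apply_moves", "body": {
  "moves": [
    {"jaw":0,"offset":[-4,-18,0],"rot":[0,0,0.8]},
    {"jaw":0,"offset":[-4,-18,0],"rot":[0,0,0.8]},
    {"jaw":0,"offset":[-4,-17,0],"rot":[0,0,0.7]},
    {"jaw":0,"offset":[-4,-15,0],"rot":[0,0,0.6]},
    {"jaw":0,"offset":[-3,-12,0],"rot":[0,0,0.4]}
  ]
}}

```text
time_s: 6.62
eef_pos: [0.505, -0.0316, 0.0763]
eef_rot: [-0.0, -0.021, 1.0, 0.0]
wrist_force: [0.6, -0.1, -5.2]
opening: 0.133
grasp_force: 58.5
```

Run:
```python
from h import *
T2=tool([0,0,-1],[-.04,1,0])
plan([.509,-.042,.076],T2,5,0); trayz()
```

```text
now [ 0.505  -0.0316  0.0763] q [-0.3   0.23  1.9   0.    1.01 -1.91] F [ 0.6 -0.1 -5.2] open 0.133 t 6.62 turn [ 0.  -0.   0.2]
{"jaw":0,"offset":[-1, -2, 0],"rot":[0.0, -0.0, 0.0]} 
{"jaw":0,"offset":[0, -2, 0],"rot":[0.0, -0.0, 0.1]} 
{"jaw":0,"offset":[-1, -2, 0],"rot":[0.0, -0.0, -0.0]} 
{"jaw":0,"offset":[-1, -2, 0],"rot":[0.0, -0.0, 0.0]} 
{"jaw":0,"offset":[-1, -3, 0],"rot":[0.0, -0.0, 0.1]} 

top tray [ 487.  -110.5] [109.1 277.4] 13.9 slope [ 0.001 -0.     0.033] cap []
scene tray [ 519.8 -136.1] [217.2 151.6] 65.2 slope [ 0.004 -0.     0.036] cap [[0.494, -0.138, 0.052, 0.72]]
```

{"method": "apply_moves", "body": {
  "moves": [
    {"jaw":0,"offset":[-1,-4,0],"rot":[0,0,0.1]},
    {"jaw":0,"offset":[-1,-3,3],"rot":[0,0,0]},
    {"jaw":0,"offset":[0,-2,8],"rot":[0,0,0]},
    {"jaw":0,"offset":[0,0,8],"rot":[0,0,0]},
    {"jaw":0,"offset":[0,0,5],"rot":[0,0,0]}
  ]
}}

```text
time_s: 7.55
eef_pos: [0.5065, -0.0394, 0.0513]
eef_rot: [-0.001, -0.021, 1.0, 0.0]
wrist_force: [-0.6, 0.2, -4.0]
opening: 0.134
grasp_force: 58.7
```

Run:
```python
from h import *
o=ctrl.get_obs(); print(o["eef_pos"],o["wrist_force"],o["q"])
pic,W=cloud("top"); save("top1",pic[150:330,330:540]); W=W.reshape(-1,3); W=W[~np.isnan(W[:,0])]
def box(x0,x1,y0,y1,z0,z1): return W[(W[:,0]>x0)&(W[:,0]<x1)&(W[:,1]>y0)&(W[:,1]<y1)&(W[:,2]>z0)&(W[:,2]<z1)]
P=box(.43,.6,-.245,-.02,.025,.05); r=cv2.minAreaRect((P[:,:2]*1000).astype(np.float32)); print(r,np.median(P[:,2]))
o=ctrl.get_obs(); print(o["eef_pos"],o["wrist_force"])
pic=cv2.imread("pics/top1.png"); cv2.imwrite("pics/top1.png",cv2.resize(pic,None,fx=3,fy=3))
```

```text
[ 0.50646215 -0.03939722  0.05127601] [-0.56901348  0.24876829 -3.97012863] [-3.11703141e-01  2.80608074e-01  1.89875363e+00  8.82690530e-05
  9.63696676e-01 -1.92415671e+00]
((510.0494384765625, -128.4225311279297), (110.25017547607422, 193.05670166015625), 2.1416494846343994) 0.03195812027273781
[ 0.50618286 -0.03928025  0.05085096] [-0.59368262 -1.02493856 -4.28843444]
```

View pics/top1.png

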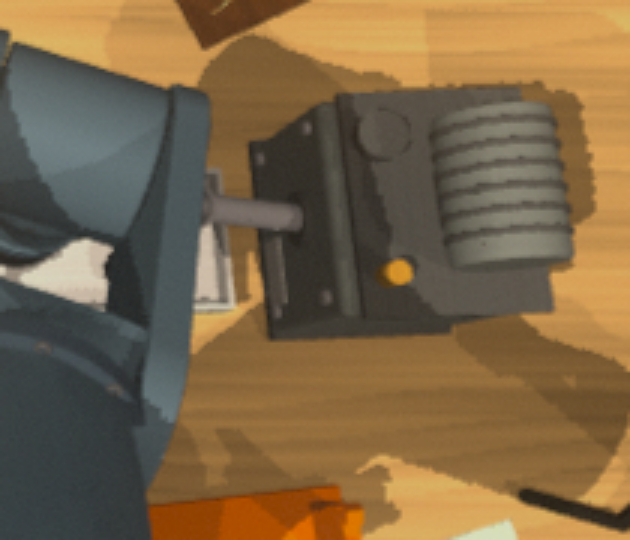

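The top crop shows the tray's +x end at (215,250), parallel to the unit with a gap, and the tube above it. I lower the last 4–5 mm and release.

{"method": "apply_moves", "body": {
  "moves": [
    {"jaw":0,"offset":[0,0,2],"rot":[0,0,0]},
    {"jaw":0,"offset":[0,0,2],"rot":[0,0,0]},
    {"jaw":0,"offset":[0,0,0.5],"rot":[0,0,0]},
    {"jaw":0,"offset":[0,0,0],"rot":[0,0,0]},
    {"jaw":0,"offset":[0,0,0],"rot":[0,0,0]}
  ]
}}

```text
time_s: 8.22
eef_pos: [0.5072, -0.0396, 0.0479]
eef_rot: [0.0, -0.021, 1.0, -0.0]
wrist_force: [-0.5, -0.5, -4.0]
opening: 0.133
grasp_force: 58.7
```

{"method": "apply_moves", "body": {
  "moves": [
    {"jaw":0.2,"offset":[0,0,0],"rot":[0,0,0]},
    {"jaw":0.4,"offset":[0,0,0],"rot":[0,0,0]},
    {"jaw":0.7,"offset":[0,0,0],"rot":[0,0,0]},
    {"jaw":0.8,"offset":[0,0,0],"rot":[0,0,0]},
    {"jaw":0.8,"offset":[0,0,0],"rot":[0,0,0]}
  ]
}}

```text
time_s: 8.85
eef_pos: [0.5071, -0.0396, 0.0478]
eef_rot: [0.0, -0.021, 1.0, -0.0]
wrist_force: [0.3, -0.1, -0.1]
opening: 0.798
grasp_force: 0.0
```

Run:
```python
from h import *
o=ctrl.get_obs(); T=Rot(o["eef_rot"])
W=np.load("topW.npy").reshape(-1,3); V=np.load("sceneW.npy").reshape(-1,3)
for w in(W,V):
    w=w[~np.isnan(w[:,0])]
    s=w[(w[:,0]>.59)&(w[:,0]<.635)&(w[:,1]>.2)&(w[:,1]<.30)&(w[:,2]>.08)&(w[:,2]<.089)]
    for a in np.arange(.2,.3,.02):
        b=s[(s[:,1]>a)&(s[:,1]<a+.02)]; print(round(a,2),len(b),np.round(np.percentile(b[:,0],[5,50,95]),3) if len(b) else "")
    c=w[(w[:,0]>.57)&(w[:,0]<.65)&(w[:,1]>.17)&(w[:,1]<.24)&(w[:,2]>.0875)&(w[:,2]<.1)]; print("collar",np.round(np.percentile(c,[5,50,95],axis=0),3).tolist())
    r=w[(w[:,0]>.59)&(w[:,0]<.635)&(w[:,1]>.125)&(w[:,1]<.185)&(w[:,2]>.07)&(w[:,2]<.083)]; print("rod",np.polyfit(r[:,1],r[:,0],1),np.median(r,0))
```

```text
0.2 67 [0.597 0.611 0.621]
0.22 75 [0.604 0.612 0.621]
0.24 79 [0.605 0.614 0.623]
0.26 86 [0.606 0.615 0.626]
0.28 59 [0.606 0.615 0.625]
collar [[0.601, 0.197, 0.088], [0.61, 0.201, 0.091], [0.622, 0.226, 0.094]]
rod [0.01719    0.60568816] [0.60846331 0.14304279 0.07812621]
0.2 89 [0.605 0.615 0.624]
0.22 93 [0.606 0.616 0.624]
0.24 98 [0.607 0.618 0.625]
0.26 112 [0.606 0.618 0.63 ]
0.28 80 [0.6   0.618 0.631]
collar [[0.602, 0.196, 0.088], [0.615, 0.202, 0.089], [0.625, 0.235, 0.095]]
rod [0.02581008 0.6064245 ] [0.61049244 0.14401127 0.07935923]
```

Tray placed. I raise straight up, then head for the dipstick.

{"method": "apply_moves", "body": {
  "moves": [
    {"jaw":0.8,"offset":[0,0,-15],"rot":[0,0,0]},
    {"jaw":0.8,"offset":[0,0,-35],"rot":[0,0,0]},
    {"jaw":0.8,"offset":[0,0,-45],"rot":[0,0,0]},
    {"jaw":0.8,"offset":[0,0,-45],"rot":[0,0,0]},
    {"jaw":0.8,"offset":[0,0,-40],"rot":[0,0,0]}
  ]
}}

```text
time_s: 9.48
eef_pos: [0.5073, -0.0396, 0.2308]
eef_rot: [0.001, -0.021, 1.0, -0.0]
wrist_force: [-0.1, 0.3, -0.2]
opening: 0.799
grasp_force: 0.0
```

Run:
```python
from h import *
T=tool([0,0,-1],[1,-.06,0])
plan([.614,.239,.18],T,15,.8)
```

```text
now [ 0.5073 -0.0396  0.2308] q [-0.31  0.03  1.77  0.    1.34 -1.92] F [-0.1  0.3 -0.2] open 0.799 t 9.47 turn [ 0.1  0.1 95.8]
{"jaw":0.8,"offset":[-8, 18, 3],"rot":[0.0, 0.0, 6.4]} 
{"jaw":0.8,"offset":[-6, 19, 4],"rot":[0.0, 0.0, 6.4]} 
{"jaw":0.8,"offset":[-3, 20, 3],"rot":[0.0, 0.0, 6.4]} 
{"jaw":0.8,"offset":[-2, 20, 4],"rot":[0.0, 0.0, 6.4]} 
{"jaw":0.8,"offset":[1, 19, 3],"rot":[0.0, 0.0, 6.3]} 

{"jaw":0.8,"offset":[3, 20, 3],"rot":[0.0, 0.0, 6.4]} 
{"jaw":0.8,"offset":[5, 19, 4],"rot":[0.0, 0.0, 6.4]} 
{"jaw":0.8,"offset":[7, 19, 3],"rot":[0.1, 0.0, 6.4]} 
{"jaw":0.8,"offset":[10, 17, 3],"rot":[-0.0, 0.1, 6.4]} 
{"jaw":0.8,"offset":[11, 17, 4],"rot":[-0.0, -0.0, 6.4]} 

{"jaw":0.8,"offset":[13, 15, 3],"rot":[-0.0, -0.0, 6.4]} 
{"jaw":0.8,"offset":[14, 14, 4],"rot":[-0.0, -0.0, 6.4]} 
{"jaw":0.8,"offset":[16, 11, 3],"rot":[-0.0, 0.0, 6.4]} 
{"jaw":0.8,"offset":[18, 10, 3],"rot":[-0.0, 0.0, 6.3]} 
{"jaw":0.8,"offset":[18, 9, 4],"rot":[-0.0, 0.0, 6.4]}
```

{"method": "apply_moves", "body": {
  "moves": [
    {"jaw":0.8,"offset":[-8,18,3],"rot":[0,0,6.4]},
    {"jaw":0.8,"offset":[-6,19,4],"rot":[0,0,6.4]},
    {"jaw":0.8,"offset":[-3,20,3],"rot":[0,0,6.4]},
    {"jaw":0.8,"offset":[-2,20,4],"rot":[0,0,6.4]},
    {"jaw":0.8,"offset":[1,19,3],"rot":[0,0,6.3]}
  ]
}}

```text
time_s: 10.1
eef_pos: [0.5427, 0.0535, 0.2118]
eef_rot: [0.0, 0.256, 0.967, 0.0]
wrist_force: [0.8, 0.5, 1.0]
opening: 0.8
grasp_force: 0.0
```

{"method": "apply_moves", "body": {
  "moves": [
    {"jaw":0.8,"offset":[3,20,3],"rot":[0,0,6.4]},
    {"jaw":0.8,"offset":[5,19,4],"rot":[0,0,6.4]},
    {"jaw":0.8,"offset":[7,19,3],"rot":[0,0,6.4]},
    {"jaw":0.8,"offset":[10,17,3],"rot":[0,0,6.4]},
    {"jaw":0.8,"offset":[11,17,4],"rot":[0,0,6.4]}
  ]
}}

```text
time_s: 10.72
eef_pos: [0.5785, 0.147, 0.195]
eef_rot: [0.0, 0.513, 0.858, 0.0]
wrist_force: [0.3, -0.2, -0.1]
opening: 0.806
grasp_force: 0.0
```

{"method": "apply_moves", "body": {
  "moves": [
    {"jaw":0.8,"offset":[13,15,3],"rot":[0,0,6.4]},
    {"jaw":0.8,"offset":[14,14,4],"rot":[0,0,6.4]},
    {"jaw":0.8,"offset":[16,11,3],"rot":[0,0,6.4]},
    {"jaw":0.8,"offset":[18,10,3],"rot":[0,0,6.3]},
    {"jaw":0.8,"offset":[18,9,4],"rot":[0,0,6.4]}
  ]
}}

```text
time_s: 11.35
eef_pos: [0.6145, 0.24, 0.178]
eef_rot: [0.0, 0.729, 0.684, 0.0]
wrist_force: [-0.2, -0.3, 0.8]
opening: 0.798
grasp_force: 0.0
```

```bash
cat >> h.py <<'E'
def wcloud():
    o=ctrl.get_obs(); pic,d=ctrl.camera("wrist"); p=ctrl.camera_params("wrist"); K=np.array(p["K"]); M=np.array(p["mount"])
    v,u=np.mgrid[:420,:560]; x=(u-K[0,2])/K[0,0]; y=(v-K[1,2])/K[1,1]; th=np.hypot(x,y)+1e-9
    P=np.stack([np.tan(th)*x/th*d,np.tan(th)*y/th*d,d],-1)
    P=P@M[:3,:3].T+M[:3,3]; W=Rot(o["eef_rot"]).apply(P.reshape(-1,3))+o["eef_pos"]
    W=W.reshape(420,560,3); W[(d==0)|(th>1.4)]=np.nan
    return pic,W,P
E
python3 - <<'E'
from h import *
ctrl.camera("top") # settle
pic,W,_=wcloud(); save("w2",pic)
o=ctrl.get_obs(); print(o["eef_pos"],o["q"])
w=W.reshape(-1,3); w=w[~np.isnan(w[:,0])]
for a in np.arange(.1,.3,.01):
    b=w[(w[:,1]>a)&(w[:,1]<a+.01)&(w[:,0]>.57)&(w[:,0]<.66)&(w[:,2]>.07)&(w[:,2]<.11)]
    if len(b)>5: print(round(a,2),len(b),np.round(np.percentile(b[:,0],[3,50,97]),3),np.round(np.percentile(b[:,2],[50,97]),3))
E
```

```text
[0.61428281 0.24083992 0.17731125] [1.93936153e-01 4.12164851e-01 1.42663759e+00 4.51067879e-04
 1.30231815e+00 2.52588527e-01]
0.1 59 [0.602 0.605 0.609] [0.079 0.081]
0.11 86 [0.602 0.607 0.625] [0.079 0.083]
0.12 361 [0.587 0.607 0.627] [0.08  0.084]
0.13 352 [0.588 0.606 0.626] [0.078 0.083]
0.14 75 [0.604 0.608 0.612] [0.079 0.081]
0.15 82 [0.605 0.609 0.612] [0.079 0.081]
0.16 86 [0.606 0.609 0.613] [0.079 0.081]
0.17 87 [0.606 0.61  0.614] [0.079 0.08 ]
0.18 69 [0.607 0.611 0.614] [0.08  0.081]
0.19 180 [0.596 0.614 0.628] [0.092 0.094]
0.2 611 [0.596 0.612 0.628] [0.086 0.093]
0.21 286 [0.603 0.613 0.622] [0.085 0.087]
0.22 292 [0.604 0.613 0.623] [0.086 0.087]
0.23 299 [0.605 0.614 0.623] [0.086 0.087]
0.24 329 [0.605 0.614 0.624] [0.086 0.087]
0.25 329 [0.606 0.615 0.624] [0.086 0.087]
0.26 351 [0.606 0.616 0.625] [0.086 0.087]
0.27 489 [0.6   0.617 0.635] [0.085 0.087]
0.28 629 [0.598 0.616 0.635] [0.085 0.087]
0.29 204 [0.608 0.617 0.626] [0.084 0.087]
```

View pics/w2.png

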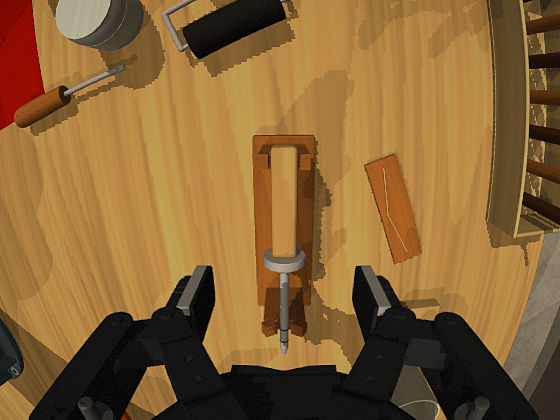

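The wrist view shows the dipstick handle at (284,200), collar at (284,260) and tip at (284,348), centred between the fingers. I descend and grip.

{"method": "apply_moves", "body": {
  "moves": [
    {"jaw":0.8,"offset":[0,0,30],"rot":[0,0,0]},
    {"jaw":0.8,"offset":[0,0,35],"rot":[0,0,0]},
    {"jaw":0.8,"offset":[0,0,30],"rot":[0,0,0]},
    {"jaw":0.8,"offset":[0,0,20],"rot":[0,0,0]},
    {"jaw":0.8,"offset":[0,0,6],"rot":[0,0,0]}
  ]
}}

```text
time_s: 12.08
eef_pos: [0.6135, 0.2388, 0.0549]
eef_rot: [-0.0, 0.728, 0.686, -0.001]
wrist_force: [0.2, 0.4, 0.2]
opening: 0.8
grasp_force: 0.0
```

{"method": "apply_moves", "body": {
  "moves": [
    {"jaw":0.7,"offset":[0,0,0],"rot":[0,0,0]},
    {"jaw":0.5,"offset":[0,0,0],"rot":[0,0,0]},
    {"jaw":0.3,"offset":[0,0,0],"rot":[0,0,0]},
    {"jaw":0,"offset":[0,0,0],"rot":[0,0,0]},
    {"jaw":0,"offset":[0,0,0],"rot":[0,0,0]}
  ]
}}

```text
time_s: 12.7
eef_pos: [0.6149, 0.2395, 0.0569]
eef_rot: [0.0, 0.728, 0.686, 0.001]
wrist_force: [-0.9, 0.4, 6.6]
opening: 0.223
grasp_force: 59.2
```

{"method": "apply_moves", "body": {
  "moves": [
    {"jaw":0,"offset":[0,0,0],"rot":[0,0,0]},
    {"jaw":0,"offset":[0,0,0],"rot":[0,0,0]},
    {"jaw":0,"offset":[0,0,0],"rot":[0,0,0]},
    {"jaw":0,"offset":[0,0,0],"rot":[0,0,0]},
    {"jaw":0,"offset":[0,0,0],"rot":[0,0,0]}
  ]
}}

```text
time_s: 13.32
eef_pos: [0.6149, 0.2395, 0.0569]
eef_rot: [0.0, 0.728, 0.686, 0.001]
wrist_force: [-1.0, -0.6, 5.6]
opening: 0.219
grasp_force: 59.2
```

{"method": "apply_moves", "body": {
  "moves": [
    {"jaw":0,"offset":[0,0,-8],"rot":[0,0,0]},
    {"jaw":0,"offset":[0,0,-20],"rot":[0,0,0]},
    {"jaw":0,"offset":[0,0,-40],"rot":[0,0,0]},
    {"jaw":0,"offset":[0,0,-50],"rot":[0,0,0]},
    {"jaw":0,"offset":[0,0,-50],"rot":[0,0,0]}
  ]
}}

```text
time_s: 13.95
eef_pos: [0.6138, 0.2393, 0.2264]
eef_rot: [0.0, 0.728, 0.686, 0.0]
wrist_force: [0.7, 0.5, -1.0]
opening: 0.223
grasp_force: 59.3
```

{"method": "apply_moves", "body": {
  "moves": [
    {"jaw":0,"offset":[0,0,-50],"rot":[0,0,0]},
    {"jaw":0,"offset":[0,0,-40],"rot":[0,0,0]},
    {"jaw":0,"offset":[0,0,-20],"rot":[0,0,0]},
    {"jaw":0,"offset":[0,0,0],"rot":[0,0,0]},
    {"jaw":0,"offset":[0,0,0],"rot":[0,0,0]}
  ]
}}

```text
time_s: 14.58
eef_pos: [0.6133, 0.2391, 0.3314]
eef_rot: [-0.001, 0.728, 0.686, -0.002]
wrist_force: [-0.3, 0.9, -0.9]
opening: 0.22
grasp_force: 59.3
```

```bash
cat >> h.py <<'E'
def intool(W):
    o=ctrl.get_obs(); return Rot(o["eef_rot"]).inv().apply(W.reshape(-1,3)-o["eef_pos"])
def stick(cam):
    W=wcloud()[1] if cam=="wrist" else cloud(cam)[1]
    t=intool(W); t=t[~np.isnan(t[:,0])]
    t=t[(abs(t[:,1])<.022)&(abs(t[:,2]+.019)<.022)&(abs(t[:,0])<.16)]
    for a in np.arange(-.16,.16,.02):
        b=t[(t[:,0]>a)&(t[:,0]<a+.02)]
        if len(b)>3: print(cam,round(a,2),len(b),"y",np.round(np.percentile(b[:,1],[3,50,97])*1000,1),"z",np.round(np.percentile(b[:,2],[3,50,97])*1000,1))
    print("ends",np.round(np.percentile(t[:,0],[.5,99.5]),3) if len(t) else "")
E
python3 - <<'E'
from h import *
o=ctrl.get_obs();print(o["eef_pos"],np.round(Rot(o["eef_rot"]).as_matrix(),3).tolist(),o["q"])
for c in("wrist","top","scene"): stick(c)
for c in("top","scene"):
    pic,W=cloud(c); save(c+"2",pic); w=W.reshape(-1,3); w=w[~np.isnan(w[:,0])]; np.save(c+"W2.npy",w)
    def box(x0,x1,y0,y1,z0,z1): return w[(w[:,0]>x0)&(w[:,0]<x1)&(w[:,1]>y0)&(w[:,1]<y1)&(w[:,2]>z0)&(w[:,2]<z1)]
    P=box(.43,.6,-.245,-.02,.022,.034); print("tray",cv2.minAreaRect((P[:,:2]*1000).astype(np.float32)))
    P=box(.43,.6,-.05,-.02,.06,.09); print("grip",cv2.minAreaRect((P[:,:2]*1000).astype(np.float32)))
    for r in ctrl.outline_of(c,"cap")[:2]: print("cap",r["score"],np.nanmedian(W[r["region"]],0))
    # mouth: funnel rim circle; points near mouth
    s=box(.48,.55,-.24,-.135,.09,.2)
    ax=np.array([-.037*np.cos(.611),np.cos(.611),np.sin(.611)]); m=np.array([.5135,-.162,.169])
    l=(s-m)@ax; e1=np.array([1,.037,0]); e2=np.cross(ax,e1)
    for a in np.arange(-.1,.012,.006):
        k=(l>a)&(l<a+.006)
        if k.sum()>4: u=(s[k]-m)@e1*1000; v=(s[k]-m)@e2*1000; print(c,round(a,3),k.sum(),np.round(np.percentile(u,[2,50,98]),1),np.round(np.percentile(v,[2,98]),1))
E
```

```text
[0.61330719 0.23912746 0.33135422] [[0.059, 0.998, -0.004], [0.998, -0.059, -0.001], [-0.001, -0.004, -1.0]] [1.91833320e-01 3.09660321e-01 1.25143708e+00 2.66969608e-05
 1.58423092e+00 2.51265591e-01]
wrist -0.04 1486 y [-14.   -0.9  12.6] z [-31.  -28.7 -13.4]
wrist -0.02 1741 y [-11.2  -0.9   9.5] z [-38.8 -29.  -27.4]
wrist -0.0 4034 y [-20.2  -0.5  20. ] z [-39.  -28.9  -9.6]
wrist 0.02 2382 y [-10.   -0.6   8.6] z [-30.1 -28.9 -26.9]
wrist 0.04 2365 y [-9.8 -0.6  8.4] z [-30.  -28.7 -15.9]
ends [-0.036  0.054]
top -0.16 16 y [-3.7 -1.1  1.5] z [-21.2 -18.9 -17.4]
top -0.14 59 y [-4.8 -1.7  2.4] z [-22.4 -20.3 -18.1]
top -0.12 64 y [-5.  -2.3  3. ] z [-23.  -20.9 -16.4]
top -0.1 59 y [-5.  -2.2  1.8] z [-23.1 -20.5 -17.5]
top -0.08 59 y [-5.3 -2.3  2.2] z [-23.2 -20.6 -17.7]
top -0.06 149 y [-16.9  -2.4  13.2] z [-35.4 -21.8  -5.6]
top -0.04 170 y [-17.6  -4.4   9.4] z [-35.6 -27.9 -14.6]
top 0.04 26 y [-3.3  0.   4.2] z [-29.9 -28.  -25.8]
ends [-0.145  0.054]
scene -0.16 18 y [-1.6  0.5  2.7] z [-22.5 -20.6 -18.5]
scene -0.14 60 y [-2.5  1.5  3.5] z [-24.3 -21.7 -17.9]
scene -
[... 2003 characters left out ...]
cene -0.082 9 [-2.1  7.   9.4] [-11.6   0.7]
scene -0.076 15 [-1.5  7.   9.9] [-10.5   6.4]
scene -0.07 15 [-4.6  5.8  8.7] [-10.9  -0.5]
scene -0.064 9 [1.4 6.3 9.3] [-11.1   3.7]
scene -0.058 15 [-4.1  6.   9.5] [-11.4   5.6]
scene -0.052 13 [0.6 7.9 9.9] [-11.7   1.1]
scene -0.046 16 [-1.8  6.6  8.3] [-11.3   4.4]
scene -0.04 14 [-4.7  5.6  8.7] [-11.1   4. ]
scene -0.034 12 [-0.1  7.2  9. ] [-10.6   2. ]
scene -0.028 17 [-7.   4.8  9.1] [-10.7   6.3]
scene -0.022 17 [-7.5  6.  10.1] [-10.    4.4]
scene -0.016 26 [-9.3 -2.9  9.7] [-11.7   5.8]
scene -0.01 38 [-14.9  -7.2  12. ] [-10.7   9.6]
scene -0.004 67 [-16.7  -5.1  13.7] [-16.3  13.2]
scene 0.002 12 [-15.1   3.4  12.6] [-15.9  12.3]
```

Stick is straight in the grip (origin about −43 mm in tool x), the tray is under the mouth, and the cap is in the basin at about (0.493, −0.147). I plan the pre-insertion pose on the tube's axis.

```bash
cat >> h.py <<'E'
M=np.array([.5122,-.162,.169]); AX=np.array([-.037*.819,.819,.574]); AX/=np.linalg.norm(AX)
TI=R.from_matrix(np.stack([AX,(y:=np.cross(np.cross(AX,[1,.037,0]),AX)/np.linalg.norm(np.cross(np.cross(AX,[1,.037,0]),AX))),np.cross(AX,y)],1))
S=np.array([-.043,-.0005,-.0188])
def tcp(l): return M+l*AX-TI.apply(S)
E
python3 - <<'E'
from h import *
print(np.round(TI.as_matrix(),3),tcp(.145))
plan(tcp(.145),TI,15,0)
E
```

```text
[[-0.03   0.999 -0.021]
 [ 0.819  0.037  0.573]
 [ 0.574 -0.    -0.819]] [0.50660721 0.00267922 0.26145088]
now [0.614  0.2393 0.333 ] q [ 0.19  0.31  1.25 -0.    1.58  0.25] F [-0.7 -0.2 -0.8] open 0.222 t 14.93 turn [ 1.6 35.  -5.4]
{"jaw":0,"offset":[-16, -6, 5],"rot":[0.1, 2.3, -0.4]} 
{"jaw":0,"offset":[-16, -7, 4],"rot":[0.1, 2.4, -0.3]} 
{"jaw":0,"offset":[-17, -6, 3],"rot":[0.1, 2.3, -0.4]} 
{"jaw":0,"offset":[-16, -6, 3],"rot":[0.1, 2.3, -0.3]} 
{"jaw":0,"offset":[-17, -7, 2],"rot":[0.1, 2.4, -0.4]} 

{"jaw":0,"offset":[-17, -7, 2],"rot":[0.1, 2.3, -0.3]} 
{"jaw":0,"offset":[-16, -6, 1],"rot":[0.2, 2.3, -0.4]} 
{"jaw":0,"offset":[-17, -7, 0],"rot":[0.1, 2.4, -0.4]} 
{"jaw":0,"offset":[-16, -7, -1],"rot":[0.1, 2.3, -0.3]} 
{"jaw":0,"offset":[-17, -7, -1],"rot":[0.1, 2.3, -0.4]} 

{"jaw":0,"offset":[-16, -8, -2],"rot":[0.1, 2.4, -0.3]} 
{"jaw":0,"offset":[-16, -7, -2],"rot":[0.1, 2.3, -0.4]} 
{"jaw":0,"offset":[-16, -7, -3],"rot":[0.1, 2.3, -0.4]} 
{"jaw":0,"offset":[-16, -8, -4],"rot":[0.1, 2.4, -0.3]} 
{"jaw":0,"offset":[-16, -8, -4],"rot":[0.1, 2.3, -0.4]}
```

{"method": "apply_moves", "body": {
  "moves": [
    {"jaw":0,"offset":[-16,-6,5],"rot":[0.1,2.3,-0.4]},
    {"jaw":0,"offset":[-16,-7,4],"rot":[0.1,2.4,-0.3]},
    {"jaw":0,"offset":[-17,-6,3],"rot":[0.1,2.3,-0.4]},
    {"jaw":0,"offset":[-16,-6,3],"rot":[0.1,2.3,-0.3]},
    {"jaw":0,"offset":[-17,-7,2],"rot":[0.1,2.4,-0.4]}
  ]
}}

```text
time_s: 15.55
eef_pos: [0.5781, 0.1599, 0.3101]
eef_rot: [-0.073, 0.713, 0.694, 0.072]
wrist_force: [0.2, -0.3, -1.4]
opening: 0.222
grasp_force: 59.3
```

{"method": "apply_moves", "body": {
  "moves": [
    {"jaw":0,"offset":[-17,-7,2],"rot":[0.1,2.3,-0.3]},
    {"jaw":0,"offset":[-16,-6,1],"rot":[0.2,2.3,-0.4]},
    {"jaw":0,"offset":[-17,-7,0],"rot":[0.1,2.4,-0.4]},
    {"jaw":0,"offset":[-16,-7,-1],"rot":[0.1,2.3,-0.3]},
    {"jaw":0,"offset":[-17,-7,-1],"rot":[0.1,2.3,-0.4]}
  ]
}}

```text
time_s: 16.18
eef_pos: [0.5429, 0.0808, 0.2861]
eef_rot: [-0.145, 0.691, 0.694, 0.141]
wrist_force: [-0.5, -0.1, -0.8]
opening: 0.225
grasp_force: 59.4
```

{"method": "apply_moves", "body": {
  "moves": [
    {"jaw":0,"offset":[-16,-8,-2],"rot":[0.1,2.4,-0.3]},
    {"jaw":0,"offset":[-16,-7,-2],"rot":[0.1,2.3,-0.4]},
    {"jaw":0,"offset":[-16,-7,-3],"rot":[0.1,2.3,-0.4]},
    {"jaw":0,"offset":[-16,-8,-4],"rot":[0.1,2.4,-0.3]},
    {"jaw":0,"offset":[-16,-8,-4],"rot":[0.1,2.3,-0.4]}
  ]
}}

```text
time_s: 16.8
eef_pos: [0.5063, 0.0022, 0.2617]
eef_rot: [-0.216, 0.661, 0.687, 0.21]
wrist_force: [0.7, 1.1, -0.5]
opening: 0.226
grasp_force: 59.4
```

```bash
cat >> h.py <<'E'
def rel(cams=("top","scene")):
    # rod centreline vs tube axis in (u,v) mm per camera
    e1=TI.as_matrix()[:,1]; e2=TI.as_matrix()[:,2]
    for c in cams:
        pic,W=cloud(c); w=W.reshape(-1,3); w=w[~np.isnan(w[:,0])]-M
        l=w@AX; u=w@e1*1000; v=w@e2*1000; k=(abs(u)<25)&(abs(v)<25)
        for a in np.arange(-.08,.2,.014):
            j=k&(l>a)&(l<a+.014)
            if j.sum()>4: print(c,round(a,3),j.sum(),"u",np.round(np.percentile(u[j],[4,96]),1),"v",np.round(np.percentile(v[j],[4,50,96]),1))
    return pic
E
python3 - <<'E'
from h import *
plan(tcp(.145),TI,1,0)
rel(); pic,_=ctrl.camera("scene"); save("s3",cv2.resize(pic[80:300,60:400],None,fx=2.3,fy=2.3))
E
```

```text
now [0.5063 0.0022 0.2617] q [-0.56  0.14  1.71  0.5   1.65 -0.65] F [ 0.7  1.1 -0.5] open 0.226 t 16.8 turn [ 0.1 -0.   0.1]
{"jaw":0,"offset":[0, 0, 1],"rot":[0.1, -0.0, 0.1]} 
top -0.01 22 u [-7.2  2.5] v [11.2 13.3 16.9]
top 0.144 28 u [-17.  16.] v [-9.  -3.2  6.9]
top 0.158 24 u [1.7 8.5] v [-9.9 -8.2 -7. ]
top 0.172 68 u [-23.4  10.1] v [-18.8  -8.9   4.1]
top 0.186 263 u [-23.3  21.1] v [-21.1  -8.1  12.4]
scene -0.08 33 u [-1.6 10.4] v [-10.9  -6.9   3.9]
scene -0.066 31 u [-0.9 11.2] v [-11.3  -6.8   4.1]
scene -0.052 31 u [ 0.3 10.4] v [-11.2  -5.8   2.7]
scene -0.038 29 u [-1.  11.2] v [-11.6  -7.3   2.6]
scene -0.024 52 u [-8.   9.9] v [-11.2  -2.8   5.6]
scene -0.01 114 u [-13.9  14.9] v [-15.6   0.3  11.8]
scene 0.046 15 u [-1.9  2.8] v [-5.6 -4.5  0.5]
scene 0.06 16 u [-2.6  1.9] v [-5.8 -2.7  1.4]
scene 0.074 16 u [-2.1  3.3] v [-5.3 -4.   1. ]
scene 0.088 19 u [-2.2  3.7] v [-5.5 -3.2  0.8]
scene 0.102 19 u [-2.1  2.4] v [-5.5 -3.2  1.3]
scene 0.116 13 u [-1.4  2.4] v [-5.3 -3.3  0.1]
scene 0.13 5 u [12.9 16. ] v [-11.1  -6.    5.2]
scene 0.144 80 u [ 2.6 16. ] v [-11.7  -0.8  13.7]
scene 0.158 15 u [ 6.7 10. ] v [-8.8 -2.6  4.5]
scene 0.172 76 u [-14.8  22.4] v [-22.8 -11.8   9.5]
scene 0.186 238 u [-19.5  21.8] v [-23.8 -10.8  12.8]
```

View pics/s3.png

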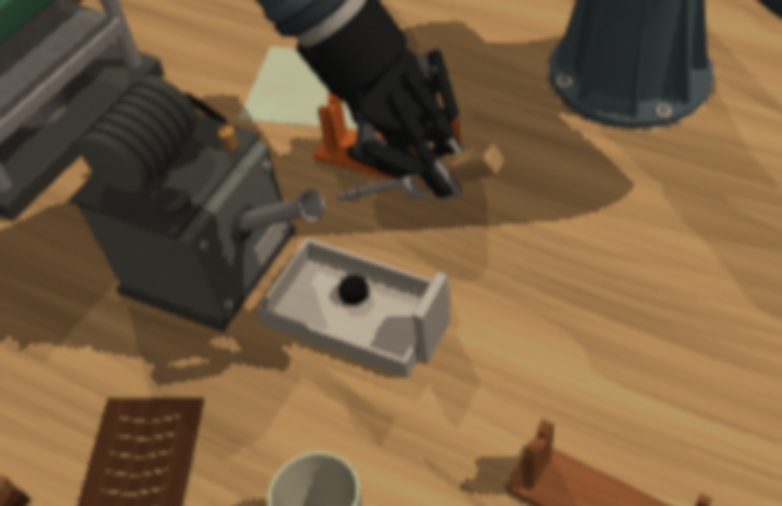

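The scene crop shows the rod tip at (340,196) in line with the funnel at (313,204), and the cap at (353,290) in the tray under the mouth. I insert slowly and watch the force.

{"method": "apply_moves", "body": {
  "moves": [
    {"jaw":0,"offset":[-10,0,0],"rot":[0,0,0]},
    {"jaw":0,"offset":[-14,0,0],"rot":[0,0,0]},
    {"jaw":0,"offset":[-12,0,0],"rot":[0,0,0]},
    {"jaw":0,"offset":[-10,0,0],"rot":[0,0,0]},
    {"jaw":0,"offset":[-8,0,0],"rot":[0,0,0]}
  ]
}}

```text
time_s: 17.58
eef_pos: [0.5081, -0.0418, 0.2303]
eef_rot: [-0.216, 0.662, 0.687, 0.209]
wrist_force: [0.3, 0.2, -0.9]
opening: 0.227
grasp_force: 59.4
```

```bash
cat >> h.py <<'E'
def st():
    o=ctrl.get_obs(); r=Rot(o["eef_rot"]); d=r.apply(S)+o["eef_pos"]-M; m=TI.as_matrix()
    print("origin l,u,v mm",np.round(m.T@d*1000,1),"F tool",np.round(r.inv().apply(o["wrist_force"]),1),"T tool",np.round(r.inv().apply(o["torque"]),2),"err deg",np.round(np.degrees((r.inv()*TI).as_rotvec()),1),"t",round(o["time_s"],2),"q",np.round(o["q"],2))
E
python3 -c "
from h import *
st();rel(('scene',));st()"
```

```text
origin l,u,v mm [90.6 -0.1  0. ] F tool [-0.3  0.3  0.8] T tool [ 0.03 -0.28 -0.02] err deg [ 0.1 -0.   0. ] t 17.57 q [-0.62  0.21  1.7   0.47  1.63 -0.73]
scene -0.08 31 u [-1.5 10.2] v [-11.   -6.2   4.1]
scene -0.066 33 u [-0.7 10.4] v [-11.3  -6.1   4.2]
scene -0.052 31 u [-0.9 10.2] v [-11.1  -6.7   3.5]
scene -0.038 32 u [-1.9 10.4] v [-10.7  -6.    2.1]
scene -0.024 39 u [-6.7  9.5] v [-11.2  -3.7   6. ]
scene -0.01 107 u [-13.8  15. ] v [-14.8  -2.1  11.7]
scene 0.004 15 u [-2.1  4.5] v [-5.1 -4.2  1. ]
scene 0.018 17 u [-1.1  4.5] v [-5.5 -3.6  1.2]
scene 0.032 14 u [-1.1  3.9] v [-5.1 -3.7  1.1]
scene 0.046 17 u [-0.5  5.2] v [-5.4 -3.5  0.1]
scene 0.06 14 u [-0.4  3.8] v [-5.2 -3.1  0.1]
scene 0.088 68 u [ 3.9 17.4] v [-11.   -1.1  13.2]
scene 0.102 16 u [ 8.2 10.7] v [-8.9 -0.9  6. ]
scene 0.116 36 u [-12.6  23.3] v [-22.3 -11.8  15.8]
scene 0.13 174 u [-21.6  23.4] v [-22.2 -10.7  12.5]
scene 0.144 130 u [-15.   16.6] v [-23.8  -9.3  10.5]
scene 0.158 64 u [-5.9 11. ] v [-11.7  -8.4   5.5]
scene 0.172 71 u [-5.2 10.7] v [-11.7  -8.    6.3]
scene 0.186 68 u [-7.6  9.7] v [-10.2  -2.8   6.3]
origin l,u,v mm [89.9 -0.3  0.1] F tool [-0.8 -0.6  2.2] T tool [ 0.05 -0.41  0.06] err deg [ 0.1 -0.   0. ] t 17.62 q [-0.62  0.21  1.7   0.47  1.63 -0.73]
```

{"method": "apply_moves", "body": {
  "moves": [
    {"jaw":0,"offset":[-5,0,0],"rot":[0,0,0]},
    {"jaw":0,"offset":[-5,0,0],"rot":[0,0,0]},
    {"jaw":0,"offset":[-5,0,0],"rot":[0,0,0]},
    {"jaw":0,"offset":[-5,0,0],"rot":[0,0,0]},
    {"jaw":0,"offset":[0,0,0],"rot":[0,0,0]}
  ]
}}

```text
time_s: 18.25
eef_pos: [0.5087, -0.0579, 0.219]
eef_rot: [-0.216, 0.662, 0.687, 0.209]
wrist_force: [0.5, -0.0, -1.2]
opening: 0.223
grasp_force: 59.4
```

```bash
python3 -c "
from h import *
st()"
```

```text
origin l,u,v mm [71.1 -0.2  0. ] F tool [-0.7  0.5  1. ] T tool [-0.04 -0.32 -0.  ] err deg [ 0.1 -0.   0. ] t 18.25 q [-0.65  0.24  1.69  0.46  1.63 -0.76]
```

No contact force and the tip is 34 mm in. I continue.

{"method": "apply_moves", "body": {
  "moves": [
    {"jaw":0,"offset":[-7,0,0],"rot":[0,0,0]},
    {"jaw":0,"offset":[-8,0,0],"rot":[0,0,0]},
    {"jaw":0,"offset":[-8,0,0],"rot":[0,0,0]},
    {"jaw":0,"offset":[-7,0,0],"rot":[0,0,0]},
    {"jaw":0,"offset":[0,0,0],"rot":[0,0,0]}
  ]
}}

```text
time_s: 18.88
eef_pos: [0.5096, -0.0826, 0.2016]
eef_rot: [-0.216, 0.662, 0.687, 0.209]
wrist_force: [0.3, -0.6, -1.1]
opening: 0.225
grasp_force: 59.4
```

```bash
python3 -c "
from h import *
st()"
```

```text
origin l,u,v mm [40.8 -0.2  0.1] F tool [-1.2  0.3  0.6] T tool [ 0.02 -0.31 -0.01] err deg [ 0.1 -0.   0. ] t 18.88 q [-0.68  0.28  1.67  0.45  1.61 -0.8 ]
```

{"method": "apply_moves", "body": {
  "moves": [
    {"jaw":0,"offset":[-9,0,0],"rot":[0,0,0]},
    {"jaw":0,"offset":[-9,0,0],"rot":[0,0,0]},
    {"jaw":0,"offset":[-8,0,0],"rot":[0,0,0]},
    {"jaw":0,"offset":[-6,0,0],"rot":[0,0,0]},
    {"jaw":0,"offset":[-2,0,0],"rot":[0,0,0]}
  ]
}}

```text
time_s: 19.5
eef_pos: [0.5107, -0.1103, 0.1822]
eef_rot: [-0.216, 0.662, 0.687, 0.209]
wrist_force: [-0.7, 1.2, -0.9]
opening: 0.222
grasp_force: 59.4
```

```bash
python3 -c "
from h import *
st()"
```

```text
origin l,u,v mm [ 6.9 -0.1  0. ] F tool [ 0.5 -0.6  1.4] T tool [ 0.01 -0.35  0.05] err deg [ 0.1 -0.   0. ] t 19.5 q [-0.72  0.34  1.64  0.43  1.6  -0.84]
```

{"method": "apply_moves", "body": {
  "moves": [
    {"jaw":0,"offset":[-2,0,0],"rot":[0,0,0]},
    {"jaw":0,"offset":[-1,0,0],"rot":[0,0,0]},
    {"jaw":0,"offset":[-1,0,0],"rot":[0,0,0]},
    {"jaw":0,"offset":[-1,0,0],"rot":[0,0,0]},
    {"jaw":0,"offset":[0,0,0],"rot":[0,0,0]}
  ]
}}

```text
time_s: 20.12
eef_pos: [0.5109, -0.1141, 0.1797]
eef_rot: [-0.216, 0.662, 0.687, 0.209]
wrist_force: [-0.7, 0.1, -1.3]
opening: 0.223
grasp_force: 59.4
```

```bash
python3 -c "
from h import *
st()"
```

```text
origin l,u,v mm [ 2.4  0.  -0.1] F tool [-0.7 -0.7  1.1] T tool [ 0.07 -0.35  0.01] err deg [ 0.1 -0.   0.1] t 20.12 q [-0.72  0.34  1.64  0.43  1.6  -0.84]
```

{"method": "apply_moves", "body": {
  "moves": [
    {"jaw":0,"offset":[-1,0,0],"rot":[0,0,0]},
    {"jaw":0,"offset":[-1,0,0],"rot":[0,0,0]},
    {"jaw":0,"offset":[-1,0,0],"rot":[0,0,0]},
    {"jaw":0,"offset":[0,0,0],"rot":[0,0,0]},
    {"jaw":0,"offset":[0,0,0],"rot":[0,0,0]}
  ]
}}

```text
time_s: 20.75
eef_pos: [0.5109, -0.115, 0.1791]
eef_rot: [-0.217, 0.661, 0.687, 0.21]
wrist_force: [-2.5, 7.0, 8.0]
opening: 0.222
grasp_force: 59.8
```

```bash
python3 -c "
from h import *
st()"
```

```text
origin l,u,v mm [1.2 0.  0.1] F tool [10.4 -2.2 -2.5] T tool [ 0.17  1.06 -0.09] err deg [ 0.  -0.2  0.1] t 20.75 q [-0.72  0.35  1.64  0.43  1.6  -0.85]
```

Axial contact of 10 N about where the collar should stop. I press slightly more to be sure it's seated and compare with the picture.

{"method": "apply_moves", "body": {
  "moves": [
    {"jaw":0,"offset":[-1,0,0],"rot":[0,0,0]},
    {"jaw":0,"offset":[-1,0,0],"rot":[0,0,0]},
    {"jaw":0,"offset":[0,0,0],"rot":[0,0,0]},
    {"jaw":0,"offset":[0,0,0],"rot":[0,0,0]},
    {"jaw":0,"offset":[0,0,0],"rot":[0,0,0]}
  ]
}}

```text
time_s: 21.38
eef_pos: [0.5108, -0.115, 0.1791]
eef_rot: [-0.219, 0.66, 0.687, 0.211]
wrist_force: [-3.9, 12.7, 13.5]
opening: 0.224
grasp_force: 60.1
```

```bash
python3 -c "
from h import *
st();rel(('scene',));pic,_=ctrl.camera('scene');save('s4',cv2.resize(pic[110:260,80:300],None,fx=3.5,fy=3.5,interpolation=cv2.INTER_CUBIC));st()"
```

```text
origin l,u,v mm [1.1 0.  0.2] F tool [18.3 -3.4 -3.6] T tool [0.42 2.25 0.03] err deg [-0.  -0.4  0.2] t 21.38 q [-0.72  0.35  1.64  0.43  1.61 -0.85]
scene -0.08 30 u [-1.  10.4] v [-11.3  -7.3   4.1]
scene -0.066 32 u [-2.1 10.5] v [-10.9  -6.3   4.2]
scene -0.052 32 u [-0.1 10.5] v [-11.1  -6.8   3.6]
scene -0.038 24 u [ 4.1 10.4] v [-10.5  -5.8   2.1]
scene -0.024 20 u [ 6. 11.] v [-8.8 -3.6  5.9]
scene -0.01 9 u [ 9.5 16.1] v [-10.8  -5.9   0.1]
scene 0.004 62 u [ 7.  17.8] v [-11.   -0.5  12.4]
scene 0.032 60 u [-11.5  23.6] v [-22.2 -11.3  15.5]
scene 0.046 195 u [-20.9  23. ] v [-23.1 -10.5  11.3]
scene 0.06 50 u [-6.  10.2] v [-11.9  -8.1   6.3]
scene 0.074 51 u [-6.7 10.9] v [-11.7  -7.    6.1]
scene 0.088 100 u [-7.8 10.6] v [-11.6  -3.6   6.7]
origin l,u,v mm [1.1 0.1 0.2] F tool [17.7 -3.6 -3.1] T tool [0.45 2.2  0.  ] err deg [-0.  -0.4  0.2] t 21.48 q [-0.72  0.35  1.64  0.43  1.61 -0.85]
```

View pics/s4.png

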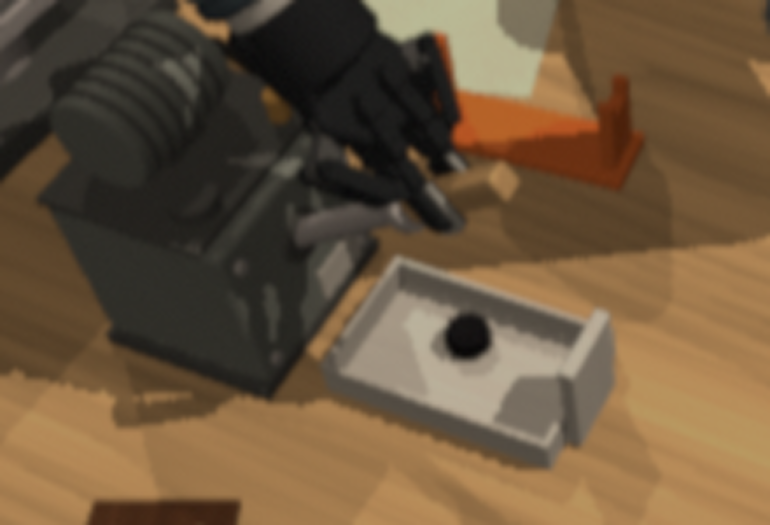

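The crop shows the collar on the funnel at (405,213) with no rod visible; the hard stop (no advance, force rising to 18 N) says it is home. I draw it out along the axis.

{"method": "apply_moves", "body": {
  "moves": [
    {"jaw":0,"offset":[3,0,0],"rot":[0,0,0]},
    {"jaw":0,"offset":[4,0,0],"rot":[0,0,0]},
    {"jaw":0,"offset":[6,0,0],"rot":[0,0,0]},
    {"jaw":0,"offset":[8,0,0],"rot":[0,0,0]},
    {"jaw":0,"offset":[10,0,0],"rot":[0,0,0]}
  ]
}}

```text
time_s: 22.1
eef_pos: [0.5101, -0.0924, 0.1949]
eef_rot: [-0.216, 0.662, 0.687, 0.209]
wrist_force: [0.7, 0.2, -0.7]
opening: 0.222
grasp_force: 59.4
```

{"method": "apply_moves", "body": {
  "moves": [
    {"jaw":0,"offset":[10,0,0],"rot":[0,0,0]},
    {"jaw":0,"offset":[12,0,0],"rot":[0,0,0]},
    {"jaw":0,"offset":[12,0,0],"rot":[0,0,0]},
    {"jaw":0,"offset":[12,0,0],"rot":[0,0,0]},
    {"jaw":0,"offset":[12,0,0],"rot":[0,0,0]}
  ]
}}

```text
time_s: 22.72
eef_pos: [0.5083, -0.0447, 0.2284]
eef_rot: [-0.216, 0.661, 0.687, 0.209]
wrist_force: [0.3, -0.3, -0.8]
opening: 0.225
grasp_force: 59.4
```

{"method": "apply_moves", "body": {
  "moves": [
    {"jaw":0,"offset":[12,0,0],"rot":[0,0,0]},
    {"jaw":0,"offset":[12,0,0],"rot":[0,0,0]},
    {"jaw":0,"offset":[12,0,0],"rot":[0,0,0]},
    {"jaw":0,"offset":[12,0,0],"rot":[0,0,0]},
    {"jaw":0,"offset":[12,0,0],"rot":[0,0,0]}
  ]
}}

```text
time_s: 23.35
eef_pos: [0.5063, 0.0044, 0.2628]
eef_rot: [-0.216, 0.661, 0.687, 0.209]
wrist_force: [0.9, -0.6, -0.8]
opening: 0.223
grasp_force: 59.4
```

Run:
```python
from h import *
st(); rel(("scene",))
# final: stick level along tray direction, tip over basin
T=tool([0,0,-1],[1,.044,0]); tip=np.array([.511,-.125,.36])
o=ctrl.get_obs(); up=o["eef_pos"]+[0,0,.0]
p=tip-T.apply([-.148,-.0005,-.0188]); print(p)
plan(p,T,15,0)
```

```text
origin l,u,v mm [ 1.472e+02 -2.000e-01 -1.000e-01] F tool [-1.   0.9  0.3] T tool [ 0.04 -0.28 -0.01] err deg [ 0.1 -0.   0.1] t 23.35 q [-0.55  0.13  1.71  0.5   1.65 -0.64]
scene -0.08 32 u [-0.2 11.1] v [-11.2  -6.    4.7]
scene -0.066 32 u [-1.9 11. ] v [-11.3  -6.8   3.3]
scene -0.052 28 u [-0.8 10.6] v [-10.6  -5.4   4.1]
scene -0.038 33 u [-0.5  9.8] v [-11.1  -6.6   1.3]
scene -0.024 47 u [-7.1 10.2] v [-11.5  -2.5   5.9]
scene -0.01 118 u [-13.4  14.3] v [-15.2   0.7  12.2]
scene 0.046 13 u [-0.7  3.9] v [-5.2 -3.9  1. ]
scene 0.06 17 u [-0.7  3.5] v [-5.8 -3.4  0.5]
scene 0.074 17 u [-1.4  4.7] v [-5.8 -3.5  0.2]
scene 0.088 17 u [-1.7  4.5] v [-5.3 -4.1  0.4]
scene 0.102 18 u [-0.5  5.1] v [-5.7 -3.7  0.1]
scene 0.116 19 u [-0.2  4.2] v [-5.9 -3.7  0.8]
scene 0.144 72 u [ 2.8 17.7] v [-11.4  -0.4  14.1]
scene 0.158 28 u [ 8.5 10.6] v [-8.9 -1.9  6.8]
scene 0.172 35 u [-12.  23.] v [-24.  -11.8  14.6]
scene 0.186 190 u [-20.7  23.4] v [-23.1 -10.6  11.4]
[0.50499381 0.02287892 0.3412    ]
now [0.5066 0.0053 0.2638] q [-0.55  0.13  1.71  0.5   1.65 -0.64] F [1.2 1.1 0. ] ope
[... 165 characters left out ...]
t":[3, 0, -4],"rot":[0.1, -2.3, -0.1]} 
{"jaw":0,"offset":[4, 0, -4],"rot":[-0.0, -2.3, 0.0]} 
{"jaw":0,"offset":[3, 0, -4],"rot":[-0.0, -2.4, 0.0]} 

{"jaw":0,"offset":[3, 0, -5],"rot":[0.0, -2.3, -0.0]} 
{"jaw":0,"offset":[3, 0, -4],"rot":[0.0, -2.3, -0.0]} 
{"jaw":0,"offset":[3, 0, -4],"rot":[0.0, -2.4, -0.0]} 
{"jaw":0,"offset":[3, 0, -5],"rot":[0.1, -2.3, -0.1]} 
{"jaw":0,"offset":[2, 0, -5],"rot":[-0.0, -2.4, 0.0]} 

{"jaw":0,"offset":[2, 0, -5],"rot":[-0.0, -2.3, 0.0]} 
{"jaw":0,"offset":[2, -1, -4],"rot":[0.0, -2.3, -0.0]} 
{"jaw":0,"offset":[2, 0, -5],"rot":[0.0, -2.4, -0.0]} 
{"jaw":0,"offset":[1, 0, -5],"rot":[0.0, -2.3, -0.1]} 
{"jaw":0,"offset":[2, 0, -6],"rot":[0.1, -2.3, 0.0]}
```

{"method": "apply_moves", "body": {
  "moves": [
    {"jaw":0,"offset":[4,0,-4],"rot":[0,-2.3,0]},
    {"jaw":0,"offset":[4,0,-3],"rot":[0,-2.4,0]},
    {"jaw":0,"offset":[3,0,-4],"rot":[0.1,-2.3,-0.1]},
    {"jaw":0,"offset":[4,0,-4],"rot":[0,-2.3,0]},
    {"jaw":0,"offset":[3,0,-4],"rot":[0,-2.4,0]}
  ]
}}

```text
time_s: 24.02
eef_pos: [0.5062, 0.0098, 0.2884]
eef_rot: [-0.144, 0.679, 0.706, 0.14]
wrist_force: [-0.5, 0.6, -1.3]
opening: 0.225
grasp_force: 59.4
```

{"method": "apply_moves", "body": {
  "moves": [
    {"jaw":0,"offset":[3,0,-5],"rot":[0,-2.3,0]},
    {"jaw":0,"offset":[3,0,-4],"rot":[0,-2.3,0]},
    {"jaw":0,"offset":[3,0,-4],"rot":[0,-2.4,0]},
    {"jaw":0,"offset":[3,0,-5],"rot":[0.1,-2.3,-0.1]},
    {"jaw":0,"offset":[2,0,-5],"rot":[0,-2.4,0]}
  ]
}}

```text
time_s: 24.65
eef_pos: [0.5059, 0.0156, 0.3146]
eef_rot: [-0.072, 0.689, 0.718, 0.069]
wrist_force: [-0.0, -0.1, -0.4]
opening: 0.218
grasp_force: 59.3
```

{"method": "apply_moves", "body": {
  "moves": [
    {"jaw":0,"offset":[2,0,-5],"rot":[0,-2.3,0]},
    {"jaw":0,"offset":[2,-1,-4],"rot":[0,-2.3,0]},
    {"jaw":0,"offset":[2,0,-5],"rot":[0,-2.4,0]},
    {"jaw":0,"offset":[1,0,-5],"rot":[0,-2.3,-0.1]},
    {"jaw":0,"offset":[2,0,-6],"rot":[0.1,-2.3,0]}
  ]
}}

```text
time_s: 25.28
eef_pos: [0.5045, 0.0216, 0.3403]
eef_rot: [0.0, 0.692, 0.722, -0.001]
wrist_force: [-0.8, 0.3, -0.5]
opening: 0.227
grasp_force: 59.3
```

{"method": "apply_moves", "body": {
  "moves": [
    {"jaw":0,"offset":[0,0,0],"rot":[0,0,0]},
    {"jaw":0,"offset":[0,0,0],"rot":[0,0,0]},
    {"jaw":0,"offset":[0,0,0],"rot":[0,0,0]},
    {"jaw":0,"offset":[0,0,0],"rot":[0,0,0]},
    {"jaw":0,"offset":[0,0,0],"rot":[0,0,0]}
  ]
}}

```text
time_s: 25.9
eef_pos: [0.5046, 0.0213, 0.34]
eef_rot: [-0.001, 0.692, 0.722, -0.001]
wrist_force: [-0.2, -0.9, -1.5]
opening: 0.221
grasp_force: 59.3
```

Run:
```python
from h import *
o=ctrl.get_obs(); r=Rot(o["eef_rot"]); print(o["eef_pos"],np.round(r.as_matrix(),3).tolist(),"tip",r.apply([-.148,-.0005,-.0188])+o["eef_pos"],o["dq"])
stick("scene")
pic,W=cloud("scene"); save("s5",cv2.resize(pic[60:330,60:400],None,fx=2.2,fy=2.2))
w=W.reshape(-1,3); w=w[~np.isnan(w[:,0])]
P=w[(w[:,0]>.43)&(w[:,0]<.6)&(w[:,1]>-.245)&(w[:,1]<-.02)&(w[:,2]>.022)&(w[:,2]<.034)]; print("tray",cv2.minAreaRect((P[:,:2]*1000).astype(np.float32)))
```

```text
[0.50460754 0.02126502 0.34002906] [[-0.043, 0.999, -0.002], [0.999, 0.043, 0.0], [0.001, -0.002, -1.0]] tip [ 0.51050986 -0.12662778  0.35875265] [ 0.00101124 -0.0028726   0.00011621 -0.00190057 -0.00050152  0.00072829]
scene -0.16 12 y [-1.7  1.   2.2] z [-22.9 -20.9 -18.8]
scene -0.14 42 y [-3.3  1.4  4.1] z [-24.4 -22.4 -18.1]
scene -0.12 45 y [-3.2  1.8  3.7] z [-24.2 -22.5 -18.2]
scene -0.1 46 y [-3.   1.6  4. ] z [-24.4 -22.3 -18. ]
scene -0.08 45 y [-3.   2.   4.3] z [-24.3 -22.2 -17.9]
scene -0.06 52 y [-0.8  8.8 16.8] z [-35.5 -22.9 -13.6]
scene -0.04 78 y [ 6.3 10.4 17. ] z [-31.9 -17.6  -8.4]
scene -0.02 33 y [-10.   20.3  21.8] z [-32.1 -15.4  -2. ]
scene -0.0 210 y [-13.9   9.1  20.2] z [-39.  -28.2  -7.1]
scene 0.02 166 y [-7.   8.1 10.4] z [-30.4 -28.1 -12.5]
scene 0.04 138 y [-7.4  6.  10.5] z [-30.7 -26.3 -12.8]
ends [-0.145  0.054]
tray ((510.7365417480469, -130.53167724609375), (112.91361999511719, 194.61343383789062), 2.8232405185699463)
```

View pics/s5.png

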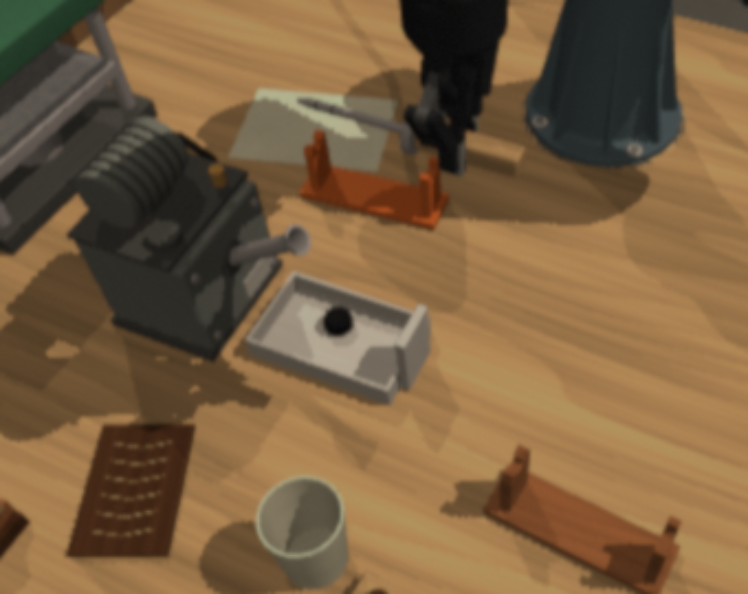

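The scene crop shows the dipstick held level, tip at (305,102), measured at (0.511, −0.127, 0.359), which is over the basin. The cap (338,320) is in the tray, the tray is under the tube, and the rest is undisturbed. I hand it in.

```bash
python3 -c "
from bench import ctrl
print(ctrl.hand_in())"
```

```text
the job is handed in; nothing more can be done
None
```

The job is handed in (no verdict was returned): the tray with the cap is under the tube mouth, and the dipstick went in to its collar stop (18 N push), came right out, and is held level about 0.36 m up with its tip over the basin, at about 26 s of the 69 s allowed.

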